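# Open the globe valve to its back stop and ease it off a quarter turn

### The job

Open the bench globe valve: wind its handwheel counterclockwise by the crank handle, following it up as the stem rises, until it comes up firmly against its fully-open stop, without ever shoving, pulling or lifting the valve more than 3 mm on its soft rubber mounts (about 30 N). Then turn it back a quarter turn so that it cannot stick open, and let go of it. Leave the things around it where they stand.

Things in the scene. Friction and masses are not known exactly. Their poses are not given: they have to be found in the camera images.
- bracket: Steel plate 100 x 146 x 6 mm, screwed to the worktop, with four rubber mounts 14 mm high that carry the valve. Origin: centre of the underside.
- valve: The bare metal globe valve on its own 84 x 130 mm foot plate; its pipe lies along its y axis 36 mm above the plate's underside. Origin: centre of that underside, on the stem's axis, 20 mm above the worktop; z up. It stands on soft rubber mounts that give way about 1 mm for each 10 N of push, pull or lift in any direction (so 3 mm is 30 N) and spring back; it does not twist.
- handwheel: Dark steel handwheel lying level on the valve's upright stem: three spokes, rim 99 mm over all, 11 mm thick. Origin: on the stem's axis in the rim's middle plane; z up along the axis, x towards the crank handle. Only the crank handle stands more than 10 mm above this plane. Turning takes about 3 N at the crank handle, either way, and the wheel stays where it is left.
- stem: The upright screw that carries the handwheel; origin 10 mm below the wheel's. Counterclockwise from above opens: wheel and stem rise together 20 mm per turn (clockwise lowers them). The fully-open stop is hard and unmarked, 1.1 to 1.8 turns from the start; it must be felt as a sharp rise in resistance (bring 10 to 20 N against it at the crank handle).
- crank_grip (a point): The black crank handle, an upright round peg 16 mm in diameter, 45 mm tall, spinning freely on its own axis. It stands on the rim 44 mm from the stem's axis, from 7 to 52 mm above the rim's middle plane; this point is 33 mm above that plane on the peg's axis and goes round and up with the wheel. Push it, cage it loosely or pinch it from above; the hand need not turn.
- vial_0: Bystander: clear vial with a white cap, 24 mm across, 56 mm tall. Origin: centre of its underside.
- vial_1: Bystander: clear vial with a black cap, 24 mm across, 56 mm tall. Origin: centre of its underside.
- timer: Bystander: flat bench timer, 58 x 66 x 20 mm. Origin: centre of its underside.
- beaker_s: Bystander: small glass beaker, 55 mm across, 56 mm tall. Origin: centre of its underside.

How it is judged:
By the outcome, as a careful person would: the job done as asked, in the order asked, and still so for the second after the job is handed in, with the robot touching nothing.
It also fails if it takes over 72 s, if anything falls off the work surface, if the arm or the gripper's body presses on something with over 40 N, if the wrist force passes 120 N, or if a joint passes its speed limit or range.

### The arm

A 7-joint arm with a two-finger parallel gripper is mounted at the origin on a cart in front of the work surface, level with it; the furniture and walls round the work are solid. World frame = base frame: x ahead of the robot, y to its left, z up, the work surface at z = 0. Lengths are in m, angles in rad, forces in N, time in s.
With the tool pointing down it reaches from about 0.4 to 0.925 m from the base axis. Payload 4.1 kg.
Tool frame: the origin (TCP) lies on the centre line of the jaws, within the pads' length; the fingertips stand 17 mm ahead of it and the grasp point (between the pads) lies 2 mm behind it; z points along the fingers, y is the line along which they close (so a half turn about z gives the same grasp; the last joint's range is limited). The gripper opens to 85 mm and grips with 20 to 120 N. Pads are 22 mm wide; open, the fingers measure 114 mm over their backs; the gripper's body (76 mm by 85 mm) begins 54 mm behind the grasp point. The pads swing forward as they close: fully open they stand 13 mm farther back than shut.
Start: joints at [-1.253, 0.398, 0.045, 1.537, -0.019, 1.207, -0.051], TCP at [0.263, 0.594, 0.248] pointing down, gripper open.
Joint ranges: [-2.82, 2.82], [-0.49, 2.23], [-1.37, 1.46], [0, 2.46], [-1.36, 4.5], [0.23, 2], [-2.94, 2.94]. Speed limits (rad/s): [2.57, 2.57, 3.14, 3.14, 3.14, 3.14, 3.14].

### API

Orientations are given as a unit quaternion [w, x, y, z].
In Python, from cell import r gives the robot as it stands.
- The arm moves only by the tool servo_tool, never from a script. Its argument "steps" is a list of rows, each a list of 4 numbers: the shift along the tool's x, y, z in cm, then the turn about the tool's z in rad. A call has 1 to 8 rows; each row is the pose to reach, as a shift and turn from the pose commanded when the call began, along the tool's axes at that moment; what a row does not reach only later rows make up. A row lasts 1/12 s, in which the tool goes at most 41.7 mm and 7.16 degrees, less where a joint would pass 70% of its speed; a pose out of reach is approached as far as the arm can. A call with a gripper value outside its range is refused whole. "grip" is the gripper's target within -1 to 1 (shut at 1, half-way at 0, fully open at -1), set as the call begins (left out, the last holds). The fingers move at their own pace and stop on an object; "grip_force" is the grip in N (left out, the last holds). Time passes only in rows, so rows that repeat a pose let the fingers close. It gives the time, the measured TCP pose, the force, the opening and the grip force at its end, in the units of the state.
- r.sense(): the state, without advancing time (a new reading comes with each control period).
- r.camera(name): name is "scene" or "side" or "wrist"; returns the picture (384x512x3 uint8, red, green, blue); there is no depth.
- r.camera_model(name): a dict with "intrinsics" (3x3 intrinsics, pixels), "k1" (the pictures are not rectified: a ray, as slopes to the right and down, at radius r is drawn at 1 + k1 r^2 times it, then the intrinsics apply), "position" and "attitude" of the camera in the world. Camera axes: x right, y down, z forward; pixel columns grow to the right and rows downward; lengths in m; the calibration is good to about 2 mm. A picture is of the moment at which its call begins: read the wrist's pose just before it. camera_model takes no time and is no camera call; for the wrist camera it gives the pose at the moment of the call.
- r.job_done(): hands the job in; it is judged then, once.
The state is a dict: "clock": time; "qpos": joint angles; "qvel": joint speeds; "tau": joint torques, N m; "tool_pos": TCP position; "tool_rot": TCP orientation; "force": force on the tool from outside, world axes, zero at the start; "moment": the same for the moment, N m; "width": finger opening in m; "gripper_force": force on a finger pad.
Only numpy, scipy, OpenCV 4.12 (cv2) and the standard library are available. Lean on these libraries where they do the work, as an engineer would, in place of code of your own. Each camera call takes 0.05 s, during which the arm holds its last target. There are 200 camera calls.

## Working session

There is one attempt and no reset: what is moved stays moved. The work goes in short steps, Python scripts to look and compute and a tool call to move; the robot and the scene stay as the last step left them, time stands still between calls to the robot, and variables do not carry over. Pictures are saved under pics/ and viewed, at most 10 in all, crops included, and the job is handed in when it is done.

Besides the shell and the picture viewer there is one more tool, called after ">>>" as a command line: name --pt "numbers of a row" for each row, then --argument value for the rest. servo_tool: Moves the arm, as the interface text tells. Its arguments: {"type":"object","properties":{"steps":{"type":"array"},"grip":{"type":"number"},"grip_force":{"type":"number"}},"required":["steps"]}

```bash
ls; mkdir -p pics
python3 - <<'E'
from cell import r
import cv2
s=r.sense();print(s)
for n in("scene","side"):
    im=r.camera(n);cv2.imwrite(f"pics/{n}0.png",im[:,:,::-1]);print(r.camera_model(n))
E
```

```text
pics
{'clock': 0.0, 'qpos': array([-1.25298111,  0.39919129,  0.04502655,  1.53786176, -0.01869717,
        1.20690819, -0.05071662]), 'qvel': array([ 0.0015832 ,  0.00071479,  0.00013612, -0.00264174,  0.00075886,
        0.00101827, -0.00122074]), 'tau': array([-3.86317279e-04, -4.75130367e+01,  1.36479389e+00, -2.54212940e+01,
        1.17260608e-02,  9.66345076e-03,  1.27394219e-05]), 'tool_pos': array([0.26288614, 0.59381553, 0.24727186]), 'tool_rot': array([-1.35121987e-04,  2.06851479e-01,  9.78371871e-01, -9.64209094e-04]), 'force': array([-0.67368938, -0.06543495,  0.06923649]), 'moment': array([-0.03505866,  0.01573478, -0.00504797]), 'gripper_force': 0.0, 'width': 0.08551551387123923}
{'intrinsics': array([[441.56434716,   0.        , 254.11293812],
       [  0.        , 441.56434716, 191.38550297],
       [  0.        ,   0.        ,   1.        ]]), 'k1': -0.12548411978566643, 'position': array([ 0.01280134, -0.43452136,  0.60110816]), 'attitude': array([-0.4411354 ,  0.82749604, -0.30466456,  0.16682136])}
{'intrinsics': array([[498.23081451,   0.        , 256.78339857],
       [  0.        , 498.23081451, 201.99417184],
       [  0.        ,   0.        ,   1.        ]]), 'k1': -0.1836321314303937, 'position': array([ 0.238676  , -0.5928169 ,  0.66397829]), 'attitude': array([-0.43648834,  0.8810808 , -0.1647193 ,  0.07773101])}
```

View pics/scene0.png

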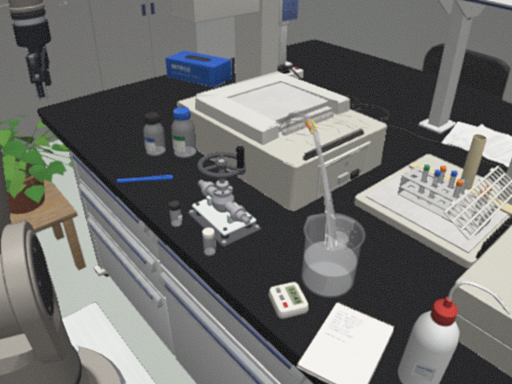

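View pics/side0.png

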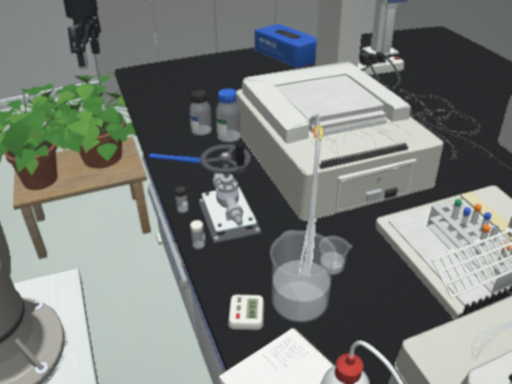

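The valve stands at about (222,205) in scene and (228,195) in side. The crank peg is near (240,157) in scene and about (239,148) in side. I'll zoom in on both.

```bash
cat > h.py <<'E'
import numpy as np, cv2
from cell import r
from scipy.spatial.transform import Rotation as R
from scipy.optimize import least_squares
def q2R(q): return R.from_quat(np.roll(q,-1))
def proj(m,P):
    p=q2R(m["attitude"]).inv().apply(np.atleast_2d(P)-m["position"]); s=p[:,:2]/p[:,2:]
    s=s*(1+m["k1"]*(s**2).sum(1,keepdims=True)); K=m["intrinsics"]
    return s@K[:2,:2].T+K[:2,2]
def tri(ms,uvs,g=(.6,0,.1)):
    s=least_squares(lambda X:np.concatenate([(proj(m,X)-u).ravel() for m,u in zip(ms,uvs)]),g)
    return s.x,s.fun
E
python3 - <<'E'
import cv2,numpy as np
a=cv2.imread("pics/scene0.png")[140:260,160:260];b=cv2.imread("pics/side0.png")[135:255,160:260]
cv2.imwrite("pics/z.png",cv2.resize(np.hstack([a,b]),None,fx=4,fy=4,interpolation=cv2.INTER_CUBIC))
E
```

```text
(no output)
```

View pics/z.png

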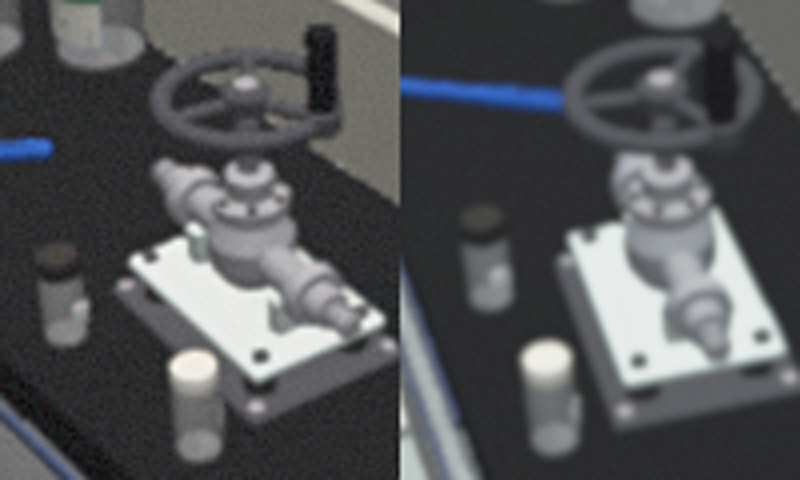

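Zoomed pixels: peg top is (240.2,147.5) in scene and (240.5,143.3) in side. The rim centre is about (221.7,164.5) in scene and (225.7,158.7) in side. The vials stand on the robot side of the valve.

Run:
```python
from h import *
ms=[r.camera_model(n) for n in("scene","side")]
S=lambda u,v:np.array([160+u/4,140+v/4]);D=lambda u,v:np.array([160+(u-400)/4,135+v/4])
for n,a,b in[("pegtop",S(321,30),D(722,36)),("pegbot",S(322,110),D(719,118)),("wheel",S(247,99),D(663,95)),("hub",S(245,88),D(661,80)),
 ("wcap",S(194,360),D(547,352)),("wbase",S(198,447),D(554,442)),("bcap",S(57,255),D(484,220)),("bbase",S(67,335),D(494,300)),("platecornerNear",S(258,380),D(628,385)),("plateR",S(384,322),D(786,352)),("plateL",S(130,265),D(568,238))]:
    x,f=tri(ms,[a,b]);print(n,x.round(4),f.round(1))
# joint fit: cx,cy,z,theta
lr=[(S(152,97),S(342,110)),(D(564,100),D(762,90))]
ob=[(S(321,30),S(322,108),S(247,99)),(D(722,36),D(719,118),D(663,95))]
def f(p):
    c=p[:3];d=.044*np.array([np.cos(p[3]),np.sin(p[3]),0]);z=np.array([0,0,1])
    t=np.linspace(0,2*np.pi,180);rim=c+.0495*np.c_[np.cos(t),np.sin(t),0*t]
    e=[]
    for m,o,l in zip(ms,ob,lr):
        e+=list((proj(m,[c+d+.052*z,c+d+.007*z])-o[:2]).ravel())
        q=proj(m,rim);e+=[q[:,0].min()-l[0][0],q[:,0].max()-l[1][0]]
        e+=[(q[:,1].min()+q[:,1].max())/2-o[2][1]]
    return e
s=least_squares(f,[.6,.1,.13,-.3]);print(s.x,np.round(s.fun,1))
```

```text
pegtop [0.4918 0.1601 0.1936] [ 0.1  0.4 -0.  -0.4]
pegbot [0.4872 0.1543 0.1529] [ 0.1  0.3 -0.  -0.3]
wheel [0.4732 0.1977 0.1442] [ 0.2  0.6 -0.  -0.6]
hub [0.473  0.1991 0.1511] [ 0.1  0.2 -0.  -0.2]
wcap [0.3903 0.1367 0.054 ] [ 0.2  0.7 -0.  -0.7]
wbase [ 0.389   0.1362 -0.0027] [ 0.2  0.9 -0.  -0.9]
bcap [0.3901 0.2633 0.0479] [ 0.2  0.9 -0.1 -0.9]
bbase [ 0.3902  0.2626 -0.0061] [ 0.2  0.8 -0.  -0.8]
platecornerNear [0.4295 0.1377 0.02  ] [ 0.1  0.6 -0.  -0.6]
plateR [0.512  0.1336 0.0193] [ 0.1  0.6 -0.  -0.6]
plateL [0.4345 0.2622 0.023 ] [ 0.1  0.3 -0.  -0.3]
[ 0.47414318  0.19912715  0.14377353 -1.20821085] [-0.1  0.1 -0.1  0.6 -0.4  0.5  1.  -0.7 -0.6  0.6 -0.6 -0.4  0.8 -0.3]
```

```bash
cat >> h.py <<'E'
def delta(target,yaw=0):  # shift in tool cm from measured pose
    s=r.sense();return q2R(s["tool_rot"]).inv().apply(np.array(target)-s["tool_pos"])*100
E
python3 - <<'E'
from h import *
ms=[r.camera_model(n) for n in("scene","side")]
for n,a,b in[("prbot",(302,200),(297,213)),("prtopleft",(181,96),(243,80)),("blackcap",(151,115),(200,95)),("bluecap",(181,110),(228,92)),("wand top",(311,122),(317,120)),("beaker",(334,220),(303,238))]:
    x,f=tri(ms,[a,b]);print(n,x.round(3),f.round(1))
print(q2R(r.sense()["tool_rot"]).as_matrix().round(3),delta([.49,.1585,.27]))
E
```

```text
prbot [0.559 0.048 0.096] [ 0.3  1.2 -0.  -1.2]
prtopleft [0.677 0.675 0.091] [ 0.7  2.7 -0.3 -2.6]
blackcap [0.528 0.596 0.101] [ 0.4  1.7 -0.2 -1.7]
bluecap [0.587 0.532 0.123] [ 0.2  0.6 -0.1 -0.6]
wand top [0.612 0.092 0.246] [-0.9 -3.8  0.3  3.6]
beaker [ 0.515 -0.066  0.139] [-0.2 -0.8  0.   0.7]
[[-0.914  0.405 -0.001]
 [ 0.405  0.914 -0.002]
 [-0.    -0.002 -1.   ]] [-38.38737425 -30.62662415  -2.20534692]
```

>>> servo_tool --pt "-3 -2.4 -0.4" --pt "-6 -4.8 -0.8" --pt "-9 -7.2 -1.2" --pt "-12 -9.6 -1.6" --pt "-15 -12 -2" --pt "-18 -14.4 -2.2" --pt "-21 -16.8 -2.2" --pt "-24 -19.1 -2.2"

```text
invalid input
```

>>> servo_tool --pt "-3 -2.4 -0.4 0" --pt "-6 -4.8 -0.8 0" --pt "-9 -7.2 -1.2 0" --pt "-12 -9.6 -1.6 0" --pt "-15 -12 -2 0" --pt "-18 -14.4 -2.2 0" --pt "-21 -16.8 -2.2 0" --pt "-24 -19.1 -2.2 0"

```text
clock: 0.77
tool_pos: [0.4057, 0.3205, 0.2702]
tool_rot: [-0.0, 0.207, 0.978, -0.0]
force: [0.5, 0.2, -0.5]
width: 0.0855
gripper_force: 0.0
```

>>> servo_tool --pt "-3 -2.4 0 0" --pt "-6 -4.8 0 0" --pt "-9 -7.2 0 0" --pt "-11.4 -9.1 0 0" --pt "-13 -10.4 0 0" --pt "-14.4 -11.5 0 0" --pt "-14.4 -11.5 0 0" --pt "-14.4 -11.5 0 0"

```text
clock: 1.43
tool_pos: [0.4903, 0.1585, 0.27]
tool_rot: [-0.0, 0.208, 0.978, -0.0]
force: [-0.3, 1.4, -0.6]
width: 0.0852
gripper_force: 0.0
```

Run:
```python
from h import *
m=r.camera_model("wrist");im=r.camera("wrist");s=r.sense()
cv2.imwrite("pics/w0.png",im[:,:,::-1]);print(m,s["tool_pos"],s["tool_rot"],s["qpos"],s["force"])
print(delta([.49,.1585,.27]))
c=np.array([.4735,.199,.144]);a=-1.2;d=.044*np.array([np.cos(a),np.sin(a),0])
print(proj(m,[c+d+[0,0,.052],c+d+[0,0,.007],c]))
```

```text
{'intrinsics': array([[269.4689293 ,   0.        , 257.41259131],
       [  0.        , 269.4689293 , 191.36456459],
       [  0.        ,   0.        ,   1.        ]]), 'k1': -0.059079170690034225, 'position': array([0.42310705, 0.18832625, 0.39563913]), 'attitude': array([0.12334724, 0.82979678, 0.53827503, 0.08051563])} [0.48985803 0.15985374 0.26999822] [-5.13703998e-04  2.06755795e-01  9.78392428e-01  1.85868796e-04] [-0.69683409  0.1444019   0.33403222  1.83184949 -0.05211096  1.17436648
  0.80841973] [-0.36197085  0.30487863  0.06222832]
[-0.0677526  -0.11805624 -0.00026903]
[[256.35529768 206.09559867]
 [256.49383091 189.77234601]
 [289.40007811 155.7645055 ]]
```

View pics/w0.png

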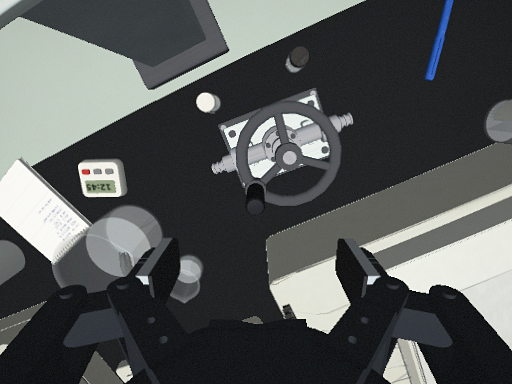

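The peg top shows at (255,206) and the hub at (289,156), within about 1 px of what my estimate predicts. Nothing stands in the way of the descent.

>>> servo_tool --pt "0 -0.1 2 0" --pt "0 -0.2 4 0" --pt "0 -0.2 6 0" --pt "0 -0.2 7.5 0" --pt "0 -0.2 8.5 0" --pt "0 -0.2 9 0" --pt "0 -0.2 9.1 0" --pt "0 -0.2 9.1 0" --grip -0.2 --grip_force 20

```text
clock: 2.15
tool_pos: [0.4897, 0.1581, 0.1796]
tool_rot: [0.0, 0.206, 0.978, 0.0]
force: [0.4, -0.3, 0.3]
width: 0.0514
gripper_force: 0.0
```

Run:
```python
from h import *
m=r.camera_model("wrist");im=r.camera("wrist");s=r.sense()
cv2.imwrite("pics/w1.png",im[:,:,::-1]);print(s["tool_pos"],s["tool_rot"],s["qpos"],s["force"],s["width"])
```

```text
[0.49008043 0.15792647 0.18005476] [5.43187585e-04 2.06576517e-01 9.78430154e-01 5.30957828e-04] [-0.67770359  0.23381636  0.32798731  1.94367256 -0.09057888  0.97656887
  0.84730505] [-0.47793531 -0.58012572  0.96485204] 0.051419615734725074
```

View pics/w1.png

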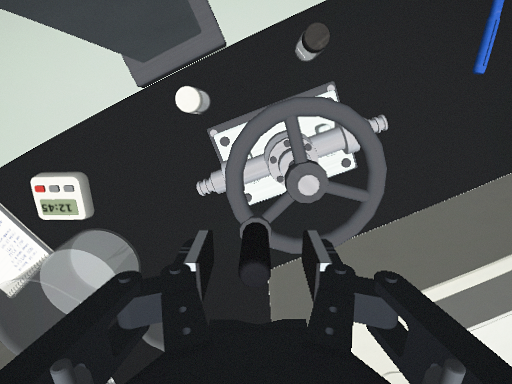

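The peg at (256,250) is centred between the pads at (205) and (310), so I'll pinch it.

>>> servo_tool --pt "0 0 0 0" --pt "0 0 0 0" --pt "0 0 0 0" --pt "0 0 0 0" --pt "0 0 0 0" --pt "0 0 0 0" --pt "0 0 0 0" --pt "0 0 0 0" --grip 1 --grip_force 20

```text
clock: 2.87
tool_pos: [0.4899, 0.157, 0.1797]
tool_rot: [0.0, 0.207, 0.978, 0.0]
force: [0.2, -1.3, 4.3]
width: 0.0157
gripper_force: 20.9
```

>>> servo_tool --pt "0 0 0 0" --pt "0 0 0 0" --pt "0 0 0 0" --pt "0 0 0 0"

```text
clock: 3.2
tool_pos: [0.4899, 0.1571, 0.1795]
tool_rot: [0.0, 0.207, 0.978, 0.0]
force: [0.4, -1.8, 5.4]
width: 0.0153
gripper_force: 21.0
```

>>> servo_tool --pt "0 0 -0.1 0" --pt "0 0 -0.2 0" --pt "0 0 -0.2 0" --pt "0 0 -0.2 0"

```text
clock: 3.53
tool_pos: [0.4895, 0.1572, 0.1806]
tool_rot: [-0.0, 0.207, 0.978, -0.0]
force: [2.1, -2.1, -2.6]
width: 0.0152
gripper_force: 20.3
```

```bash
cat >> h.py <<'E'
T=np.array([[-.914,.405,0],[.405,.914,0],[0,0,-1.]])
def peg(p,rad=.044): # p deg travelled
    a=np.radians(p)-1.208;return np.array([rad*np.cos(a),rad*np.sin(a),.02*p/360])
def rows(p0,p1,n=8):
    return [[*np.round(T.T@(peg(p)-peg(p0))*100,2).tolist(),0] for p in np.linspace(p0,p1,n+1)[1:]]
E
python3 - <<'E'
from h import *
for p in range(0,360,45): print(p,rows(p,p+45))
E
```

```text
0 [[-0.29, 0.32, -0.03, 0], [-0.55, 0.66, -0.06, 0], [-0.77, 1.03, -0.09, 0], [-0.96, 1.42, -0.12, 0], [-1.11, 1.83, -0.16, 0], [-1.22, 2.25, -0.19, 0], [-1.28, 2.67, -0.22, 0], [-1.31, 3.1, -0.25, 0]]
45 [[0.02, 0.43, -0.03, 0], [0.08, 0.86, -0.06, 0], [0.18, 1.28, -0.09, 0], [0.33, 1.69, -0.13, 0], [0.51, 2.08, -0.16, 0], [0.73, 2.45, -0.19, 0], [0.98, 2.8, -0.22, 0], [1.27, 3.12, -0.25, 0]]
90 [[0.32, 0.29, -0.03, 0], [0.66, 0.55, -0.06, 0], [1.03, 0.77, -0.09, 0], [1.42, 0.96, -0.13, 0], [1.83, 1.11, -0.16, 0], [2.25, 1.22, -0.19, 0], [2.67, 1.28, -0.22, 0], [3.1, 1.31, -0.25, 0]]
135 [[0.43, -0.02, -0.03, 0], [0.86, -0.08, -0.06, 0], [1.28, -0.18, -0.09, 0], [1.69, -0.33, -0.12, 0], [2.08, -0.51, -0.16, 0], [2.45, -0.73, -0.19, 0], [2.8, -0.98, -0.22, 0], [3.12, -1.27, -0.25, 0]]
180 [[0.29, -0.32, -0.03, 0], [0.55, -0.66, -0.06, 0], [0.77, -1.03, -0.09, 0], [0.96, -1.42, -0.12, 0], [1.11, -1.83, -0.16, 0], [1.22, -2.25, -0.19, 0], [1.28, -2.67, -0.22, 0], [1.31, -3.1, -0.25, 0]]
225 [[-0.02, -0.43, -0.03, 0], [-0.08, -0.86, -0.06, 0], [-0.18, -1.28, -0.09, 0], [-0.33, -1.69, -0.12, 0], [-0.51, -2.08, -0.16, 0], [-0.73, -2.45, -0.19, 0], [-0.98, -2.8, -0.22, 0], [-1.27, -3.12, -0.25, 0]]
270 [[-0.32, -0.29, -0.03, 0], [-0.66, -0.55, -0.06, 0], [-1.03, -0.77, -0.09, 0], [-1.42, -0.96, -0.12, 0], [-1.83, -1.11, -0.16, 0], [-2.25, -1.22, -0.19, 0], [-2.67, -1.28, -0.22, 0], [-3.1, -1.31, -0.25, 0]]
315 [[-0.43, 0.02, -0.03, 0], [-0.86, 0.08, -0.06, 0], [-1.28, 0.18, -0.09, 0], [-1.69, 0.33, -0.13, 0], [-2.08, 0.51, -0.16, 0], [-2.45, 0.73, -0.19, 0], [-2.8, 0.98, -0.22, 0], [-3.12, 1.27, -0.25, 0]]
```

>>> servo_tool --pt "-0.29 0.32 -0.03 0" --pt "-0.55 0.66 -0.06 0" --pt "-0.77 1.03 -0.09 0" --pt "-0.96 1.42 -0.12 0" --pt "-1.11 1.83 -0.16 0" --pt "-1.22 2.25 -0.19 0" --pt "-1.28 2.67 -0.22 0" --pt "-1.31 3.1 -0.25 0"

```text
clock: 4.2
tool_pos: [0.5138, 0.1809, 0.1834]
tool_rot: [-0.001, 0.207, 0.978, -0.0]
force: [-1.6, -2.9, -5.2]
width: 0.0151
gripper_force: 20.1
```

>>> servo_tool --pt "0.02 0.43 -0.02 0" --pt "0.08 0.86 -0.04 0" --pt "0.18 1.28 -0.07 0" --pt "0.33 1.69 -0.1 0" --pt "0.51 2.08 -0.13 0" --pt "0.73 2.45 -0.16 0" --pt "0.98 2.8 -0.18 0" --pt "1.27 3.12 -0.21 0"

```text
clock: 4.87
tool_pos: [0.5146, 0.2136, 0.1857]
tool_rot: [-0.0, 0.207, 0.978, -0.001]
force: [-3.2, -4.2, -4.8]
width: 0.0155
gripper_force: 20.2
```

>>> servo_tool --pt "0.32 0.29 -0.03 0" --pt "0.66 0.55 -0.06 0" --pt "1.03 0.77 -0.09 0" --pt "1.42 0.96 -0.13 0" --pt "1.83 1.11 -0.16 0" --pt "2.25 1.22 -0.19 0" --pt "2.67 1.28 -0.22 0" --pt "3.1 1.31 -0.25 0"

```text
clock: 5.53
tool_pos: [0.4931, 0.2373, 0.1883]
tool_rot: [0.001, 0.207, 0.978, -0.001]
force: [0.5, -5.6, -7.0]
width: 0.0153
gripper_force: 20.0
```

>>> servo_tool --pt "0.43 -0.05 -0.01 0" --pt "0.86 -0.14 -0.02 0" --pt "1.28 -0.27 -0.04 0" --pt "1.69 -0.42 -0.07 0" --pt "2.08 -0.6 -0.1 0" --pt "2.45 -0.82 -0.13 0" --pt "2.8 -1.07 -0.16 0" --pt "3.12 -1.36 -0.19 0"

```text
clock: 6.2
tool_pos: [0.4583, 0.2394, 0.1908]
tool_rot: [0.001, 0.207, 0.978, 0.001]
force: [4.0, -1.8, -6.9]
width: 0.0154
gripper_force: 20.0
```

>>> servo_tool --pt "0.29 -0.32 -0.03 0" --pt "0.55 -0.66 -0.06 0" --pt "0.77 -1.03 -0.09 0" --pt "0.96 -1.42 -0.12 0" --pt "1.11 -1.83 -0.16 0" --pt "1.22 -2.25 -0.19 0" --pt "1.28 -2.67 -0.22 0" --pt "1.31 -3.1 -0.25 0"

```text
clock: 6.87
tool_pos: [0.433, 0.2163, 0.1931]
tool_rot: [-0.0, 0.207, 0.978, 0.001]
force: [1.9, 2.9, -5.0]
width: 0.0152
gripper_force: 20.2
```

>>> servo_tool --pt "-0.02 -0.43 -0.02 0" --pt "-0.08 -0.86 -0.04 0" --pt "-0.18 -1.28 -0.06 0" --pt "-0.33 -1.69 -0.09 0" --pt "-0.51 -2.08 -0.13 0" --pt "-0.73 -2.45 -0.16 0" --pt "-0.98 -2.8 -0.19 0" --pt "-1.27 -3.12 -0.22 0"

```text
clock: 7.53
tool_pos: [0.4321, 0.1816, 0.195]
tool_rot: [-0.001, 0.207, 0.978, -0.0]
force: [-1.8, 3.5, -0.2]
width: 0.0152
gripper_force: 20.6
```

>>> servo_tool --pt "-0.32 -0.29 -0.03 0" --pt "-0.66 -0.55 -0.06 0" --pt "-1.03 -0.77 -0.09 0" --pt "-1.42 -0.96 -0.12 0" --pt "-1.83 -1.11 -0.16 0" --pt "-2.25 -1.22 -0.19 0" --pt "-2.67 -1.28 -0.22 0" --pt "-3.1 -1.31 -0.25 0"

```text
clock: 8.2
tool_pos: [0.4557, 0.1569, 0.1974]
tool_rot: [-0.0, 0.207, 0.978, -0.0]
force: [-3.8, 1.4, 0.8]
width: 0.0152
gripper_force: 20.7
```

>>> servo_tool --pt "-0.43 0.02 -0.03 0" --pt "-0.86 0.08 -0.06 0" --pt "-1.28 0.18 -0.09 0" --pt "-1.69 0.33 -0.13 0" --pt "-2.08 0.51 -0.16 0" --pt "-2.45 0.73 -0.19 0" --pt "-2.8 0.98 -0.22 0" --pt "-3.12 1.27 -0.25 0"

```text
clock: 8.87
tool_pos: [0.4895, 0.1564, 0.1999]
tool_rot: [-0.0, 0.207, 0.978, -0.0]
force: [-3.6, -0.2, 0.4]
width: 0.0152
gripper_force: 20.7
```

Run:
```python
from h import *
s=r.sense();print(s["force"],s["tool_pos"],s["qpos"])
for p in (360,378): print(p,rows(p,p+18,4))
print([(p,[rows(p,p+5.4,1)[0]]) for p in np.arange(396,648,5.4).round(1)])
```

```text
[-3.57735286 -0.15675886  0.42840528] [0.48947719 0.15640156 0.19990145] [-0.69788281  0.21111938  0.35084023  1.92340939 -0.08435328  1.02175797
  0.84394137]
360 [[-0.24, 0.25, -0.03, 0], [-0.45, 0.52, -0.05, 0], [-0.64, 0.81, -0.07, 0], [-0.82, 1.11, -0.1, 0]]
378 [[-0.15, 0.31, -0.03, 0], [-0.27, 0.64, -0.05, 0], [-0.36, 0.97, -0.07, 0], [-0.43, 1.31, -0.1, 0]]
[(np.float64(396.0), [[-0.05, 0.41, -0.03, 0]]), (np.float64(401.4), [[-0.01, 0.41, -0.03, 0]]), (np.float64(406.8), [[0.03, 0.41, -0.03, 0]]), (np.float64(412.2), [[0.07, 0.41, -0.03, 0]]), (np.float64(417.6), [[0.11, 0.4, -0.03, 0]]), (np.float64(423.0), [[0.14, 0.39, -0.03, 0]]), (np.float64(428.4), [[0.18, 0.37, -0.03, 0]]), (np.float64(433.8), [[0.21, 0.35, -0.03, 0]]), (np.float64(439.2), [[0.25, 0.33, -0.03, 0]]), (np.float64(444.6), [[0.28, 0.31, -0.03, 0]]), (np.float64(450.0), [[0.3, 0.28, -0.03, 0]]), (np.float64(455.4), [[0.33, 0.25, -0.03, 0]]), (np.float64(460.8), [[0.35, 0.22, -0.03, 0]]), (np.float64(466.2), [[0.37, 0.18, -0.03, 0]]), (np.float64(471.6), [[0.39, 0.15, -0.03, 0]]), (np.float64(477.0), [[0.4,
[... 808 characters left out ...]
, -0.4, -0.03, 0]]), (np.float64(574.2), [[0.06, -0.41, -0.03, 0]]), (np.float64(579.6), [[0.02, -0.41, -0.03, 0]]), (np.float64(585.0), [[-0.02, -0.41, -0.03, 0]]), (np.float64(590.4), [[-0.06, -0.41, -0.03, 0]]), (np.float64(595.8), [[-0.09, -0.4, -0.03, 0]]), (np.float64(601.2), [[-0.13, -0.39, -0.03, 0]]), (np.float64(606.6), [[-0.17, -0.38, -0.03, 0]]), (np.float64(612.0), [[-0.2, -0.36, -0.03, 0]]), (np.float64(617.4), [[-0.24, -0.34, -0.03, 0]]), (np.float64(622.8), [[-0.27, -0.32, -0.03, 0]]), (np.float64(628.2), [[-0.3, -0.29, -0.03, 0]]), (np.float64(633.6), [[-0.32, -0.26, -0.03, 0]]), (np.float64(639.0), [[-0.35, -0.23, -0.03, 0]]), (np.float64(644.4), [[-0.37, -0.2, -0.03, 0]])]
```

>>> servo_tool --pt "-0.07 -0.07 0 0" --pt "-0.14 -0.14 0 0" --pt "-0.14 -0.14 0 0" --pt "-0.14 -0.14 0 0" --pt "-0.14 -0.14 0 0" --pt "-0.14 -0.14 0 0"

```text
clock: 9.37
tool_pos: [0.4902, 0.1561, 0.2002]
tool_rot: [0.0, 0.206, 0.978, 0.001]
force: [-2.3, 4.5, -0.1]
width: 0.0151
gripper_force: 20.6
```

Run:
```python
from h import *
print(r.sense()["force"])
print((np.array(rows(360,395,7))+[.14,.14,0,0]).round(2).tolist())
for p in np.arange(395,650,7.5): print(p,rows(p,p+7.5,1)[0][:2],end=' ')
```

```text
[-2.28481264  4.54396246 -0.1217609 ]
[[-0.12, 0.42, -0.03, 0.0], [-0.36, 0.72, -0.06, 0.0], [-0.56, 1.05, -0.08, 0.0], [-0.74, 1.39, -0.11, 0.0], [-0.89, 1.74, -0.14, 0.0], [-1.01, 2.11, -0.17, 0.0], [-1.09, 2.48, -0.19, 0.0]]
395.0 [-0.07, 0.57] 402.5 [0.01, 0.58] 410.0 [0.08, 0.57] 417.5 [0.16, 0.55] 425.0 [0.23, 0.53] 432.5 [0.3, 0.49] 440.0 [0.36, 0.45] 447.5 [0.41, 0.4] 455.0 [0.46, 0.34] 462.5 [0.5, 0.28] 470.0 [0.54, 0.21] 477.5 [0.56, 0.14] 485.0 [0.57, 0.07] 492.5 [0.58, -0.01] 500.0 [0.57, -0.08] 507.5 [0.55, -0.16] 515.0 [0.53, -0.23] 522.5 [0.49, -0.3] 530.0 [0.45, -0.36] 537.5 [0.4, -0.41] 545.0 [0.34, -0.46] 552.5 [0.28, -0.5] 560.0 [0.21, -0.54] 567.5 [0.14, -0.56] 575.0 [0.07, -0.57] 582.5 [-0.01, -0.58] 590.0 [-0.08, -0.57] 597.5 [-0.16, -0.55] 605.0 [-0.23, -0.53] 612.5 [-0.3, -0.49] 620.0 [-0.36, -0.45] 627.5 [-0.41, -0.4] 635.0 [-0.46, -0.34] 642.5 [-0.5, -0.28]
```

>>> servo_tool --pt "-0.12 0.42 -0.03 0" --pt "-0.36 0.72 -0.06 0" --pt "-0.56 1.05 -0.08 0" --pt "-0.74 1.39 -0.11 0" --pt "-0.89 1.74 -0.14 0" --pt "-1.01 2.11 -0.17 0" --pt "-1.09 2.48 -0.19 0" --pt "-1.09 2.48 -0.19 0"

```text
clock: 10.03
tool_pos: [0.5104, 0.1733, 0.2019]
tool_rot: [0.0, 0.207, 0.978, -0.0]
force: [-5.0, -0.4, 1.7]
width: 0.0155
gripper_force: 20.7
```

>>> servo_tool --pt "-0.03 0.3 -0.02 0" --pt "-0.07 0.57 -0.04 0" --pt "-0.07 0.57 -0.04 0" --pt "-0.07 0.57 -0.04 0"

```text
clock: 10.37
tool_pos: [0.5129, 0.1776, 0.2023]
tool_rot: [-0.0, 0.207, 0.978, -0.0]
force: [-4.2, -1.1, 1.0]
width: 0.0156
gripper_force: 20.7
```

>>> servo_tool --pt "0.0 0.3 -0.02 0" --pt "0.01 0.58 -0.04 0" --pt "0.01 0.58 -0.04 0" --pt "0.01 0.58 -0.04 0"

```text
clock: 10.7
tool_pos: [0.5151, 0.1828, 0.2026]
tool_rot: [-0.0, 0.207, 0.978, -0.0]
force: [-5.6, -1.3, 0.6]
width: 0.0151
gripper_force: 20.7
```

>>> servo_tool --pt "0.03 0.3 -0.02 0" --pt "0.08 0.57 -0.04 0" --pt "0.08 0.57 -0.04 0" --pt "0.08 0.57 -0.04 0"

```text
clock: 11.03
tool_pos: [0.5166, 0.1883, 0.203]
tool_rot: [-0.0, 0.207, 0.978, -0.0]
force: [-4.9, -1.1, 1.2]
width: 0.0152
gripper_force: 20.7
```

>>> servo_tool --pt "0.08 0.3 -0.02 0" --pt "0.16 0.55 -0.04 0" --pt "0.16 0.55 -0.04 0" --pt "0.16 0.55 -0.04 0"

```text
clock: 11.37
tool_pos: [0.5175, 0.1938, 0.2035]
tool_rot: [0.0, 0.207, 0.978, -0.0]
force: [-4.5, -1.6, 0.6]
width: 0.0149
gripper_force: 20.7
```

>>> servo_tool --pt "0.11 0.27 -0.02 0" --pt "0.23 0.53 -0.04 0" --pt "0.23 0.53 -0.04 0" --pt "0.23 0.53 -0.04 0"

```text
clock: 11.7
tool_pos: [0.5176, 0.1992, 0.2038]
tool_rot: [0.0, 0.207, 0.978, -0.001]
force: [-4.7, -1.7, 1.4]
width: 0.0154
gripper_force: 20.7
```

>>> servo_tool --pt "0.19 0.24 -0.02 0" --pt "0.38 0.46 -0.04 0" --pt "0.38 0.46 -0.04 0" --pt "0.38 0.46 -0.04 0"

```text
clock: 12.03
tool_pos: [0.5166, 0.2053, 0.2044]
tool_rot: [0.001, 0.207, 0.978, -0.0]
force: [-2.3, -4.3, -0.4]
width: 0.0152
gripper_force: 20.7
```

>>> servo_tool --pt "0.18 0.23 -0.02 0" --pt "0.36 0.45 -0.04 0" --pt "0.36 0.45 -0.04 0" --pt "0.36 0.45 -0.04 0"

```text
clock: 12.37
tool_pos: [0.5148, 0.212, 0.2049]
tool_rot: [0.0, 0.207, 0.978, 0.0]
force: [-1.9, -2.6, 0.5]
width: 0.0153
gripper_force: 20.7
```

>>> servo_tool --pt "0.2 0.2 -0.02 0" --pt "0.41 0.4 -0.04 0" --pt "0.41 0.4 -0.04 0" --pt "0.41 0.4 -0.04 0"

```text
clock: 12.7
tool_pos: [0.5124, 0.2175, 0.2053]
tool_rot: [0.0, 0.207, 0.978, 0.0]
force: [-0.9, -3.2, 1.1]
width: 0.0151
gripper_force: 20.7
```

>>> servo_tool --pt "0.23 0.17 -0.02 0" --pt "0.46 0.34 -0.04 0" --pt "0.46 0.34 -0.04 0" --pt "0.46 0.34 -0.04 0"

```text
clock: 13.03
tool_pos: [0.5095, 0.2224, 0.2057]
tool_rot: [0.0, 0.207, 0.978, 0.0]
force: [-0.4, -1.7, 0.5]
width: 0.0153
gripper_force: 20.7
```

>>> servo_tool --pt "0.25 0.14 -0.02 0" --pt "0.5 0.28 -0.04 0" --pt "0.5 0.28 -0.04 0" --pt "0.5 0.28 -0.04 0"

```text
clock: 13.37
tool_pos: [0.5059, 0.2269, 0.2061]
tool_rot: [-0.0, 0.207, 0.978, 0.0]
force: [0.8, -2.3, 0.8]
width: 0.0153
gripper_force: 20.8
```

>>> servo_tool --pt "0.27 0.1 -0.02 0" --pt "0.54 0.21 -0.04 0" --pt "0.54 0.21 -0.04 0" --pt "0.54 0.21 -0.04 0"

```text
clock: 13.7
tool_pos: [0.5018, 0.231, 0.2064]
tool_rot: [-0.0, 0.207, 0.978, 0.0]
force: [0.8, -2.1, 1.2]
width: 0.0152
gripper_force: 20.8
```

>>> servo_tool --pt "0.28 0.07 -0.02 0" --pt "0.56 0.14 -0.04 0" --pt "0.56 0.14 -0.04 0" --pt "0.56 0.14 -0.04 0"

```text
clock: 14.03
tool_pos: [0.4972, 0.2344, 0.2068]
tool_rot: [-0.0, 0.207, 0.978, 0.0]
force: [0.7, -1.9, 1.8]
width: 0.0152
gripper_force: 20.8
```

>>> servo_tool --pt "0.29 0.04 -0.02 0" --pt "0.57 0.07 -0.04 0" --pt "0.57 0.07 -0.04 0" --pt "0.57 0.07 -0.04 0"

```text
clock: 14.37
tool_pos: [0.4922, 0.2373, 0.2072]
tool_rot: [-0.0, 0.207, 0.978, 0.0]
force: [1.3, -2.5, 2.1]
width: 0.0149
gripper_force: 20.8
```

>>> servo_tool --pt "0.29 0.0 -0.02 0" --pt "0.58 -0.01 -0.04 0" --pt "0.58 -0.01 -0.04 0" --pt "0.58 -0.01 -0.04 0"

```text
clock: 14.7
tool_pos: [0.4868, 0.2395, 0.2076]
tool_rot: [-0.0, 0.207, 0.978, 0.0]
force: [1.6, -2.9, 2.6]
width: 0.0151
gripper_force: 20.8
```

>>> servo_tool --pt "0.29 -0.04 -0.02 0" --pt "0.57 -0.08 -0.05 0" --pt "0.57 -0.08 -0.05 0" --pt "0.57 -0.08 -0.05 0"

```text
clock: 15.03
tool_pos: [0.4812, 0.241, 0.208]
tool_rot: [-0.0, 0.207, 0.978, 0.0]
force: [1.8, -2.3, 1.5]
width: 0.0151
gripper_force: 20.8
```

>>> servo_tool --pt "0.28 -0.08 -0.02 0" --pt "0.55 -0.16 -0.05 0" --pt "0.55 -0.16 -0.05 0" --pt "0.55 -0.16 -0.05 0"

```text
clock: 15.37
tool_pos: [0.4755, 0.2417, 0.2085]
tool_rot: [-0.0, 0.207, 0.978, 0.0]
force: [1.5, -2.4, 1.0]
width: 0.0152
gripper_force: 20.7
```

>>> servo_tool --pt "0.27 -0.12 -0.02 0" --pt "0.53 -0.23 -0.04 0" --pt "0.53 -0.23 -0.04 0" --pt "0.53 -0.23 -0.04 0"

```text
clock: 15.7
tool_pos: [0.4698, 0.2417, 0.2089]
tool_rot: [-0.0, 0.207, 0.978, 0.0]
force: [2.4, -2.1, 1.0]
width: 0.0151
gripper_force: 20.7
```

>>> servo_tool --pt "0.25 -0.15 -0.02 0" --pt "0.49 -0.3 -0.04 0" --pt "0.49 -0.3 -0.04 0" --pt "0.49 -0.3 -0.04 0"

```text
clock: 16.03
tool_pos: [0.4641, 0.2409, 0.2093]
tool_rot: [-0.0, 0.207, 0.978, 0.0]
force: [2.6, -2.0, 0.6]
width: 0.0153
gripper_force: 20.7
```

>>> servo_tool --pt "0.23 -0.18 -0.02 0" --pt "0.45 -0.36 -0.04 0" --pt "0.45 -0.36 -0.04 0" --pt "0.45 -0.36 -0.04 0"

```text
clock: 16.37
tool_pos: [0.4585, 0.2394, 0.2098]
tool_rot: [-0.0, 0.207, 0.978, 0.0]
force: [2.8, -0.7, 1.7]
width: 0.0153
gripper_force: 20.7
```

>>> servo_tool --pt "0.2 -0.2 -0.02 0" --pt "0.4 -0.41 -0.04 0" --pt "0.4 -0.41 -0.04 0" --pt "0.4 -0.41 -0.04 0"

```text
clock: 16.7
tool_pos: [0.4532, 0.2372, 0.2101]
tool_rot: [-0.0, 0.207, 0.978, -0.0]
force: [2.0, -0.9, 1.7]
width: 0.0151
gripper_force: 20.7
```

>>> servo_tool --pt "0.17 -0.23 -0.02 0" --pt "0.34 -0.46 -0.04 0" --pt "0.34 -0.46 -0.04 0" --pt "0.34 -0.46 -0.04 0"

```text
clock: 17.03
tool_pos: [0.4483, 0.2344, 0.2106]
tool_rot: [-0.0, 0.207, 0.978, 0.0]
force: [2.5, 0.0, 1.4]
width: 0.0156
gripper_force: 20.7
```

>>> servo_tool --pt "0.14 -0.25 -0.02 0" --pt "0.28 -0.5 -0.04 0" --pt "0.28 -0.5 -0.04 0" --pt "0.28 -0.5 -0.04 0"

```text
clock: 17.37
tool_pos: [0.4437, 0.2309, 0.211]
tool_rot: [-0.0, 0.207, 0.978, 0.0]
force: [2.6, -0.2, 1.7]
width: 0.0154
gripper_force: 20.7
```

>>> servo_tool --pt "0.1 -0.27 -0.02 0" --pt "0.21 -0.54 -0.04 0" --pt "0.21 -0.54 -0.04 0" --pt "0.21 -0.54 -0.04 0"

```text
clock: 17.7
tool_pos: [0.4396, 0.2267, 0.2114]
tool_rot: [-0.0, 0.207, 0.978, -0.0]
force: [2.6, -0.2, 1.6]
width: 0.0153
gripper_force: 20.7
```

>>> servo_tool --pt "0.07 -0.28 -0.02 0" --pt "0.14 -0.56 -0.04 0" --pt "0.14 -0.56 -0.04 0" --pt "0.14 -0.56 -0.04 0"

```text
clock: 18.03
tool_pos: [0.4377, 0.2245, 0.2121]
tool_rot: [0.002, 0.206, 0.978, 0.003]
force: [7.4, 5.0, -3.1]
width: 0.0152
gripper_force: 20.5
```

Tangential force has risen to about 8.4 N and the wheel stopped moving, so this is the stop. I'll press a bit more to confirm it.

>>> servo_tool --pt "0.03 -0.12 0.02 0" --pt "0.06 -0.25 0.03 0" --pt "0.06 -0.25 0.03 0" --pt "0.06 -0.25 0.03 0"

```text
clock: 18.37
tool_pos: [0.4372, 0.2239, 0.2123]
tool_rot: [0.003, 0.206, 0.978, 0.004]
force: [9.2, 8.0, -4.1]
width: 0.0153
gripper_force: 20.5
```

>>> servo_tool --pt "0.03 -0.1 0.02 0" --pt "0.05 -0.2 0.04 0" --pt "0.05 -0.2 0.04 0" --pt "0.05 -0.2 0.04 0"

```text
clock: 18.7
tool_pos: [0.437, 0.2235, 0.2124]
tool_rot: [0.004, 0.206, 0.979, 0.005]
force: [10.5, 9.9, -4.6]
width: 0.0154
gripper_force: 20.6
```

Run:
```python
from h import *
off=np.array(rows(575,572.5,1)[0])+[-.11,.45,-.07,0]
print(off)
a=[(off+np.array(x)).round(2).tolist() for x in rows(572.5,535,7)];print([off.round(2).tolist()]+a)
print(rows(535,482.5,8))
```

```text
[-0.15  0.64 -0.06  0.  ]
[[-0.15, 0.64, -0.06, 0.0], [-0.26, 1.04, -0.03, 0.0], [-0.41, 1.42, -0.0, 0.0], [-0.59, 1.79, 0.03, 0.0], [-0.8, 2.14, 0.06, 0.0], [-1.05, 2.47, 0.09, 0.0], [-1.33, 2.77, 0.12, 0.0], [-1.63, 3.05, 0.15, 0.0]]
[[-0.41, 0.3, 0.04, 0], [-0.84, 0.55, 0.07, 0], [-1.3, 0.75, 0.11, 0], [-1.79, 0.89, 0.15, 0], [-2.28, 0.98, 0.18, 0], [-2.79, 1.01, 0.22, 0], [-3.29, 0.99, 0.26, 0], [-3.78, 0.9, 0.29, 0]]
```

>>> servo_tool --pt "-0.15 0.64 -0.06 0" --pt "-0.26 1.04 -0.03 0" --pt "-0.41 1.42 0 0" --pt "-0.59 1.79 0.03 0" --pt "-0.8 2.14 0.06 0" --pt "-1.05 2.47 0.09 0" --pt "-1.33 2.77 0.12 0" --pt "-1.63 3.05 0.15 0"

```text
clock: 19.37
tool_pos: [0.459, 0.2394, 0.2092]
tool_rot: [-0.002, 0.207, 0.978, -0.001]
force: [-2.4, -1.6, 6.2]
width: 0.0149
gripper_force: 21.3
```

>>> servo_tool --pt "-0.41 0.3 0.04 0" --pt "-0.84 0.55 0.07 0" --pt "-1.3 0.75 0.11 0" --pt "-1.79 0.89 0.15 0" --pt "-2.28 0.98 0.18 0" --pt "-2.79 1.01 0.22 0" --pt "-3.29 0.99 0.26 0" --pt "-3.78 0.9 0.29 0"

```text
clock: 20.03
tool_pos: [0.4974, 0.2341, 0.2065]
tool_rot: [-0.002, 0.206, 0.978, 0.0]
force: [-1.1, 3.0, 4.7]
width: 0.0154
gripper_force: 21.2
```

>>> servo_tool --pt "0 0 0 0" --pt "0 0 0 0" --pt "0 0 0 0"

```text
clock: 20.28
tool_pos: [0.4985, 0.2332, 0.2065]
tool_rot: [-0.0, 0.207, 0.978, 0.0]
force: [-0.5, 1.0, 2.7]
width: 0.0151
gripper_force: 21.1
```

>>> servo_tool --pt "-0.08 -0.02 0 0" --pt "-0.15 -0.03 0 0" --pt "-0.15 -0.03 0 0" --pt "-0.15 -0.03 0 0"

```text
clock: 20.62
tool_pos: [0.4999, 0.2322, 0.2065]
tool_rot: [-0.0, 0.207, 0.978, 0.0]
force: [-1.4, 2.0, 2.8]
width: 0.0151
gripper_force: 21.1
```

>>> servo_tool --pt "0 0 0 0" --pt "0 0 0 0" --pt "0 0 0 0" --pt "0 0 0 0" --pt "0 0 0 0" --pt "0 0 0 0" --grip -0.2

```text
clock: 21.12
tool_pos: [0.5003, 0.2317, 0.2065]
tool_rot: [0.0, 0.207, 0.978, -0.0]
force: [0.7, -0.2, -0.0]
width: 0.0508
gripper_force: 0.0
```

>>> servo_tool --pt "0 0 -1 0" --pt "0 0 -2 0" --pt "0 0 -3.5 0" --pt "0 0 -5 0" --pt "0 0 -7 0" --pt "0 0 -9 0" --pt "0 0 -10 0" --pt "0 0 -10 0"

```text
clock: 21.78
tool_pos: [0.5018, 0.2326, 0.3102]
tool_rot: [0.002, 0.207, 0.978, 0.002]
force: [0.1, 0.1, -0.3]
width: 0.051
gripper_force: 0.0
```

Run:
```python
from h import *
m=r.camera_model("wrist");im=r.camera("wrist")
cv2.imwrite("pics/w2.png",im[:,:,::-1])
c=np.array([.4735,.1985,.144+.02*(572.5-91)/360])
for a in np.radians([48,52,56]): print(proj(m,c+[.044*np.cos(a),.044*np.sin(a),.052]))
print(proj(m,c),r.sense()["force"])
```

```text
[[255.75066869 202.58307603]]
[[256.76374464 199.24492373]]
[[257.53451789 195.82134508]]
[[214.17123233 172.56775451]] [-0.7127019  -0.17601475 -0.88427188]
```

View pics/w2.png

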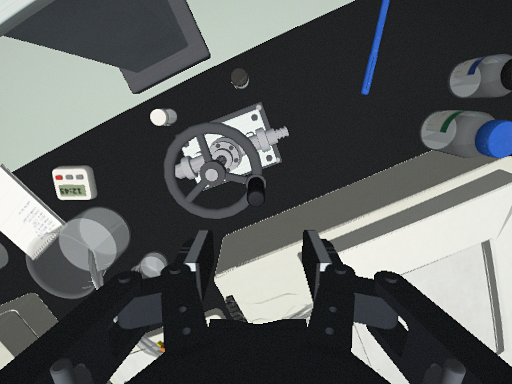

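The peg top at (256,199) matches the 52° prediction, about 91° back from the stop. The hand is clear, and the vials, timer and beaker still stand.

```bash
python3 -c "
from cell import r
print(r.job_done())"
```

```text
the job is handed in; nothing more can be done
None
```

I wound the valve open to its stop at about 1.59 turns, felt at about 14 N on the crank handle, turned it back about 91° by my measurement, released it and handed the job in; no reading showed the valve loaded beyond about 15 N.

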